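# Tip the drill-bit case out of a tight sprung rack and pack it in the tote

### The job

The drill-bit case (the one with the latch on its spine) stands wedged between, or beside, two plywood boxes in the sprung rack. Tip it forward by its top edge until it leans well out of the row, then take hold of the part that sticks out, draw it out and stand it upright, same end up, in the empty bay of the carry tote. Do not let the case fall over, leave both plywood boxes standing in the rack, and leave the tape measure where it lies in the tote.

Things in the scene. Friction and masses are not known exactly. Their poses are not given: they have to be found in the camera images.
- bit_case: Closed plastic drill-bit case, 0.28-0.54 kg, on end like a book: 109 mm deep, 170 tall, 41 thick. Own y axis: up; x: from the spine (faces the robot, small black latch half-way up, 4 mm proud) to the back; z: across the thickness. Origin half-way up on the broad face at the robot's left; the case fills x -55..+55 (body without latch and hinges -51..+49), y -85..+85, z 0..+41 mm.
- case_top (a point): Centre of the case's upper end (100 x 41 mm). On the back, 20 to 50 mm below the upper end, is a hinge knuckle 6 mm proud.
- case_foot (a point): Centre of the case's lower end, on which it stands. Pulled at the top, the case pivots on its lower front edge behind the rack's lip and rubs on its neighbours. It stays leaning where it is left from about 0.4 rad to its balance near 0.53 rad; left at less, a heavy one may sink back, and far past balance it falls forward.
- rack: Fixed plywood rack, 200 mm wide, open at top and front. Origin at bench height under the middle of the row; x to its back, y to its left, z up. Floor 12 mm thick; front lip 10 mm above it, inner side at x -57 mm; the back is only a rail, 60 mm high, x +65..+77 mm. Three items of equal size stand at x 0, y +41, 0, -41 mm in any order, under 1 mm apart, tops 182 mm over the bench.
- cheek (a joint): Sprung right side (-y) of the rack, 155 mm high: presses the row against the fixed left side (152 mm high) with about 9 N, so that the case rubs on its neighbours (3 to 12 N to tip it by the top). Value in m: 0 with the row full, grows to 0.006 at its stop as it follows.
- ply_box_a: Closed plywood box, 0.45 kg, on end in the rack: 109 mm deep, 170 tall, 41 thick, origin and axes as the case's; pinned seams, no latch.
- ply_box_b: The other plywood box, just the same.
- tote: Open wooden carry tote, fixed, 160 (x) x 166 (y) x 70 mm high, walls, floor and partition 6 mm. Origin under its centre. Two bays side by side, each 148 (x) x 74 (y) mm inside: the left one (+y) holds the tape measure, the right one (-y) is empty.
- bay (a point): Centre of the empty bay's floor, 6 mm over the bench, 40 mm to the -y side of the tote's origin. The case shall stand here, its depth along the tote's x.
- tape: Pocket tape measure, 66 x 84 x 44 mm, lying in the tote's other bay. Origin at its underside.
Not all that is in view belongs to the job. There is more than one size of the bit_case; the one meant has the size given above.

How it is judged (in metres and radians):
On the way:
1. the case leans forward out of the row by at least 0.25 rad, its foot still in the rack (angle between bit_case's own y axis and vertical above 0.25 rad and x of case_top in the frame of rack below -0.02 m and z of case_foot in the frame of rack below 0.06 m and x of case_foot in the frame of rack above -0.04 m), for 0.2 s.
At the end, for the whole second after the job is handed in: The case stands at rest on the floor of the tote's empty bay, same end up, within 0.1 rad of upright; both plywood boxes stand in the rack within 30 mm of where they were and within 0.15 rad of upright; the tape measure lies within 30 mm of where it was (z of case_foot in the frame of tote below 0.012 m and angle between bit_case's own y axis and vertical below 0.1 rad and y of case_foot in the frame of tote between -0.064 and -0.016 m and x of case_foot in the frame of tote between -0.035 and 0.035 m and linear speed of bit_case below 0.02 m/s and angle between each of ply_box_a, ply_box_b's own y axis and vertical below 0.15 rad and distance of each of ply_box_a, ply_box_b, tape from where it was at the start of the episode below 0.03 m); the robot touches nothing.
It fails at once if the case falls over (leans more than 1.2 rad) (angle between bit_case's own y axis and vertical above 1.2 rad).
It fails at once if a plywood box is tipped by more than 0.5 rad (angle between any of ply_box_a, ply_box_b's own y axis and vertical above 0.5 rad).
It also fails if it takes over 58 s, if anything falls off the work surface, if the arm or the gripper's body presses on something with over 40 N, if the wrist force passes 120 N, or if a joint passes its speed limit or range.

### The arm

A 6-joint arm with a two-finger parallel gripper is mounted at the origin on a cart in front of the work surface, level with it; the furniture and walls round the work are solid. World frame = base frame: x ahead of the robot, y to its left, z up, the work surface at z = 0. Lengths are in m, angles in degrees, forces in N, time in s.
With the tool pointing down it reaches from about 0.325 to 0.775 m from the base axis. Payload 5.5 kg.
Tool frame: the origin (TCP) lies at the centre of the arm's flange, where the gripper is bolted on; the fingertips stand 182 mm ahead of it and the grasp point (between the pads) lies 163 mm ahead of it; z points along the fingers, y is the line along which they close (so a half turn about z gives the same grasp; the last joint's range is limited). The gripper opens to 88 mm and grips with 3 to 60 N. Pads are 20 mm wide; open, the fingers measure 115 mm over their backs; the gripper's body (75 mm by 178 mm) begins 61 mm behind the grasp point.
Start: joints at [62.24, 5.22, 70.514, -0, 104.267, -3.249], TCP at [0.249, 0.546, 0.405] pointing down, gripper open.
Joint ranges: [-164.24, 164.24], [-49.07, 125.15], [9.68, 141.18], [-86.29, 266.29], [3.28, 154.24], [-151.56, 151.56]. Speed limits (degrees/s): [147.25, 147.25, 172.46, 180, 180, 180].

### API

Orientations are given as [roll, pitch, yaw] about the fixed x, y, z axes, in that order (R = Rz(yaw) Ry(pitch) Rx(roll)).
In Python, from station import r gives the robot as it stands. The module is installed in compiled form; this text tells all that it offers. Calls block until the motion is done:
- r.reach(position, orientation): joint-space move of the TCP to a pose.
- r.servo_line(position, rotation=None, speed=0.15): straight line of the TCP; rotation=None keeps the orientation; speed is the mean speed in m/s.
- r.move_joints(angles): joint-space move.
- r.let_go() and r.grab(squeeze=None): open the fingers fully, or close them until they stop; squeeze is the grip in N (None keeps the last).
- r.wait(seconds).
- r.inverse_kinematics(position, orientation): joint angles nearest the present ones, or None.
- r.sense(): the state.
- r.snapshot(name): name is "scene" or "top" or "wrist"; returns a dict with "frame" (400x640x3 uint8, red, green, blue), "fx", "fy", "cx", "cy" (pixels), "R" (3x3) and "t" (3): a world point X has camera coordinates R X + t. Camera axes: x right, y down, z forward; pixel columns grow to the right and rows downward; lengths in m; the calibration is good to about 2 mm. A picture is of the moment at which its call begins. There is no depth.
A pose or a line that the arm cannot do raises r.IKError and nothing moves.
- r.hand_in(): hands the job in; it is judged then, once.
The state is a dict: "clock": time; "joints": joint angles; "joint_vel": joint speeds; "joint_torque": joint torques, N m; "tcp_pos": TCP position; "orientation": TCP orientation; "contact_force": force on the tool from outside, world axes, zero at the start; "torque": the same for the moment, N m; "opening": finger opening in m; "gripper_force": force on a finger pad.
Only numpy, scipy, OpenCV 4.12 (cv2) and the standard library are available. Lean on these libraries where they do the work, as an engineer would, in place of code of your own. Each camera call takes 0.05 s, during which the arm holds its last target. There are 200 camera calls.

## Working session

There is one attempt and no reset: what is moved stays moved. The work goes in short steps, each a Python script; the robot and the scene stay as the last script left them, time stands still between calls to the robot, and variables do not carry over. Pictures are saved under pics/ and viewed, at most 13 in all, crops included, and the job is handed in when it is done.

```bash
mkdir -p pics
python3 - <<'E'
from station import r
import cv2,pickle
d={}
for n in("scene","top","wrist"):
    s=r.snapshot(n);d[n]=s
    cv2.imwrite(f"pics/{n}0.png",s["frame"][:,:,::-1])
    print(n,s["fx"],s["cx"],s["cy"],s["R"],s["t"])
pickle.dump(d,open("s0.pkl","wb"));print(r.sense())
E
```

```text
scene 473.1835676979834 318.9363395414344 195.97316855567803 [[ 0.99420438 -0.10708428 -0.00951907]
 [-0.08013592 -0.67914972 -0.72961215]
 [ 0.07166511  0.72614641 -0.68379492]] [-0.62578209  0.127115    1.09726246]
top 482.30640528472344 324.41580293342 192.7802108373479 [[ 0.3274588  -0.94481247 -0.01000705]
 [-0.7842442  -0.26587043 -0.56060141]
 [ 0.52700262  0.19142183 -0.82802531]] [-0.25473226  0.53727763  0.87646405]
wrist 357.8326102239465 320.1956649870363 199.46563614956395 [[ 0.41474285  0.90993407 -0.00288951]
 [ 0.87424122 -0.39758951  0.27861241]
 [ 0.25237008 -0.11807863 -0.96039928]] [-0.59800275 -0.03292469  0.39232545]
{'clock': 0.15, 'joints': array([ 6.22399252e+01,  5.25326216e+00,  7.05647702e+01, -1.68458881e-03,
        1.04266976e+02, -3.24839233e+00]), 'joint_vel': array([-0.05184015, -0.19804571, -0.24165605, -0.09254117,  0.12313766,
        0.05821065]), 'joint_torque': array([ 1.49699787e-03, -4.47043419e+01, -4.06910312e+01,  6.98896288e-02,
        2.72987742e-02, -1.31756656e-04]), 'tcp_pos': array([0.2489535 , 0.54596806, 0.40377819]), 'orientation': array([-1.79915036e+02, -3.18636385e-03,  1.55487901e+02]), 'contact_force': array([-0.27683068,  0.14706694,  0.53248563]), 'torque': array([ 0.03620907,  0.06908564, -0.08168742]), 'gripper_force': 0.0, 'opening': 0.08778789183159005}
```

View pics/scene0.png

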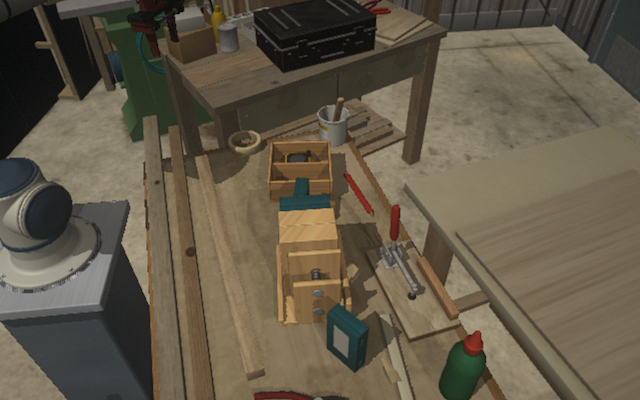

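View pics/top0.png

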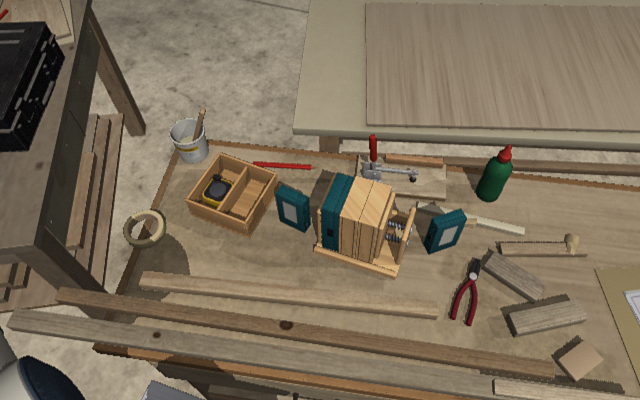

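The scene view shows the robot at the left, with the tote near (300,170), the rack near (310,260) and small teal decoys. In the top view, the case is the teal item at the left end of the row (335,212). The tote's empty bay is near (247,200), and a decoy stands between tote and rack at (293,207). Next I'll enlarge the top view.

Run:
```python
import cv2
a=cv2.imread("pics/top0.png")[145:290,180:430]
cv2.imwrite("pics/c.png",cv2.resize(a,None,fx=3.2,fy=3.2,interpolation=cv2.INTER_CUBIC))
```

```text
(no output)
```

View pics/c.png

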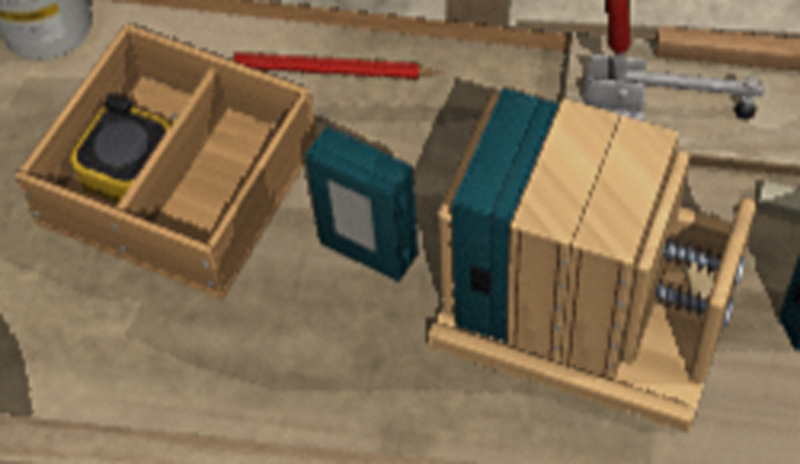

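View pics/wrist0.png

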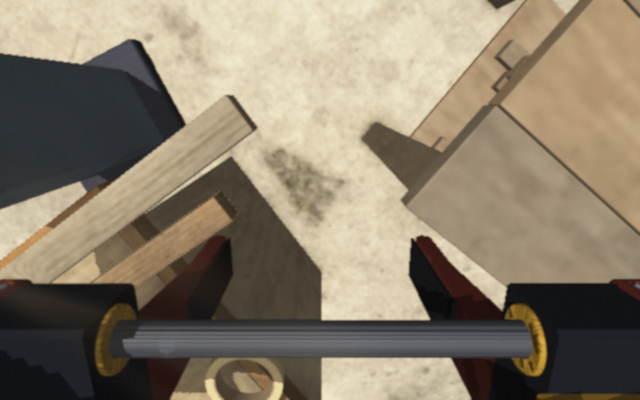

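The crop shows the case's top face with corners at about (455,205), (518,222), (560,103) and (503,90). The far end of the row's top is at (632,265) and (678,130). The tote's rim corners are (18,178), (213,247), (310,95) and (127,25). The wrist view shows nothing useful yet.

```bash
cat > h.py <<'E'
import numpy as np,cv2
def ray(s,uv,z):
    d=s["R"].T@np.array([(uv[0]-s["cx"])/s["fx"],(uv[1]-s["cy"])/s["fy"],1]);c=-s["R"].T@s["t"]
    return c+d*(z-c[2])/d[2]
def proj(s,X):
    c=s["R"]@np.array(X)+s["t"];return np.array([s["cx"]+s["fx"]*c[0]/c[2],s["cy"]+s["fy"]*c[1]/c[2]])
E
python3 - <<'E'
import pickle;from h import *
np.set_printoptions(precision=4,suppress=True)
s=pickle.load(open("s0.pkl","rb"))["top"]
f=lambda u,v,z:ray(s,(180+u/3.2,145+v/3.2),z)
print("case");P=[f(*p,.182) for p in[(455,205),(518,222),(560,103),(503,90),(632,265),(678,130)]];print(np.array(P))
T=[f(*p,.07) for p in[(18,178),(213,247),(310,95),(127,25)]];T=np.array(T);print(T,T.mean(0))
for a,b in[(0,1),(1,2),(2,3),(3,0)]:
    e=T[b]-T[a];print(np.linalg.norm(e),np.degrees(np.arctan2(e[1],e[0])))
for a,b in [(0,3),(0,4),(3,5),(4,5)]:
    e=P[b]-P[a];print(np.linalg.norm(e),np.degrees(np.arctan2(e[1],e[0])))
D=[f(*p,z) for p,z in [((310,150),.12),((412,185),.12),((400,280),0),((325,230),0)]];print("decoy",np.array(D))
L=[f(*p,.022) for p in[(430,330),(690,415)]];print("lip",np.array(L))
E
```

```text
case
[[ 0.5392 -0.0798  0.182 ]
 [ 0.5401 -0.1222  0.182 ]
 [ 0.6385 -0.12    0.182 ]
 [ 0.6365 -0.0802  0.182 ]
 [ 0.533  -0.1996  0.182 ]
 [ 0.6425 -0.2007  0.182 ]]
[[0.5234 0.2595 0.07  ]
 [0.5157 0.0978 0.07  ]
 [0.6635 0.0831 0.07  ]
 [0.6807 0.247  0.07  ]] [0.5958 0.1719 0.07  ]
0.16181122785094437 -92.72730943878219
0.14856899028399143 -5.67666151150839
0.16475354890572277 84.00663301730148
0.1578368895141009 175.46838654593492
0.09731725217796044 -0.26377830696755533
0.12000637865915838 -92.98432901410892
0.12065605894954623 -87.1901672131751
0.10948447528158575 -0.583724442772608
decoy [[ 0.5862  0.0465  0.12  ]
 [ 0.5817 -0.0322  0.12  ]
 [ 0.5695 -0.0223  0.    ]
 [ 0.5924  0.0484  0.    ]]
lip [[ 0.5262 -0.0627  0.022 ]
 [ 0.5222 -0.2583  0.022 ]]
```

Run:
```python
from station import r
import cv2,pickle
print(r.inverse_kinematics([.645,.14,.43],[180,0,180]),r.inverse_kinematics([.65,-.101,.43],[180,0,180]))
r.grab(10)
d={}
for n,p in(("tote",[.645,.14,.43]),("case",[.655,-.101,.43])):
    r.reach(p,[180,0,180]);r.wait(.2);d[n]=r.snapshot("wrist")
    cv2.imwrite(f"pics/w_{n}.png",d[n]["frame"][:,:,::-1])
pickle.dump(d,open("s1.pkl","wb"));s=r.sense();print(s["clock"],s["tcp_pos"],s["contact_force"],s["opening"])
```

```text
[  9.29350985  15.26032004  56.71381559   0.         108.02586437
 -80.70649015] [ -11.79504357   14.89229173   57.14540902    0.          107.96229924
 -101.79504357]
4.9833 [ 0.65518921 -0.0994541   0.43009285] [-0.01772433  0.41371932  0.07355188] 0.0007414716129275983
```

View pics/w_tote.png

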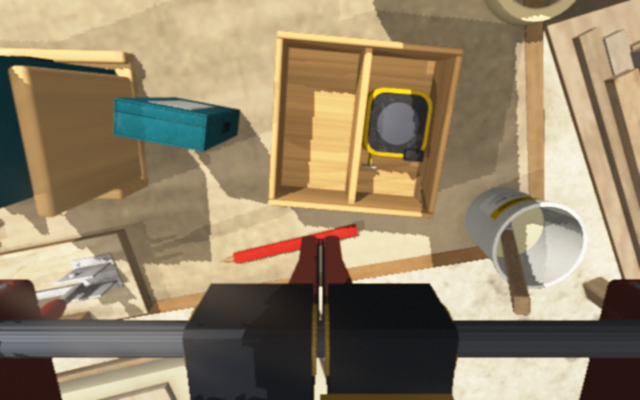

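View pics/w_case.png

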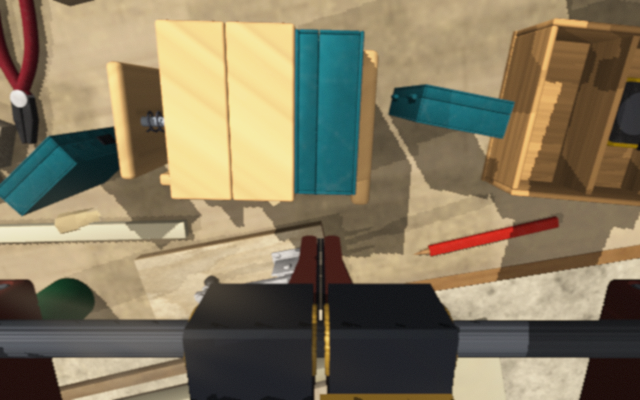

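In the tote view, the rim corners are about (279,31), (462,50), (432,216) and (270,206). The empty bay lies between the partition (368,48)–(351,203) and the right wall. In the case view, the teal top corners are (363,31), (295,29), (295,195) and (357,195), and the closed fingers sit just behind it at (322,240).

Run:
```python
import pickle;from h import *
np.set_printoptions(precision=4,suppress=True)
d=pickle.load(open("s1.pkl","rb"))
P=np.array([ray(d["case"],p,.182) for p in[(363,31),(295,29),(295,195),(357,195),(157,21),(171,199)]]);print(P,P[:4].mean(0))
T=np.array([ray(d["tote"],p,.07) for p in[(462,50),(279,31),(270,206),(432,216),(370,46),(352,204)]]);print(T,T[:4].mean(0))
for a,b in[(0,1),(1,2),(2,3),(3,0),(4,5)]:
    e=T[b]-T[a];print(np.linalg.norm(e),np.degrees(np.arctan2(e[1],e[0])))
```

```text
[[ 0.5407 -0.0749  0.182 ]
 [ 0.5398 -0.1147  0.182 ]
 [ 0.6405 -0.1164  0.182 ]
 [ 0.6403 -0.0753  0.182 ]
 [ 0.5357 -0.1949  0.182 ]
 [ 0.6434 -0.199   0.182 ]] [ 0.5903 -0.0953  0.182 ]
[[0.5277 0.2654 0.07  ]
 [0.5125 0.1041 0.07  ]
 [0.6723 0.0902 0.07  ]
 [0.6825 0.2525 0.07  ]
 [0.5245 0.184  0.07  ]
 [0.6701 0.1719 0.07  ]] [0.5988 0.1781 0.07  ]
0.1619983025586506 -95.38567138869806
0.16039890286047243 -4.9659586941709195
0.16264141287703904 86.38704389535468
0.1553730685926874 175.2560780472645
0.14605805129476784 -4.743829069544391
```

```bash
cat > tip.py <<'E'
from station import r
import numpy as np
L=.182; Y=-.098; PV=np.array([.536,.012])
def tcp(tip,th):  # tip (x,z), lean th -> TCP
    return [tip[0]-L*np.sin(th),Y,tip[1]+L*np.cos(th)]
def ori(th): return [180,np.degrees(th),180]
E
python3 - <<'E'
from tip import *
import cv2
np.set_printoptions(precision=3,suppress=True)
z=.169
r.servo_line(tcp((.672,.23),0),ori(0),.2)
r.servo_line(tcp((.672,z),0),speed=.08);r.wait(.3)
f0=r.sense()["contact_force"];print("f0",f0)
x=.672
while x>.632:
    x-=.003;r.servo_line(tcp((x,z),0),speed=.04);f=r.sense()["contact_force"]-f0
    if abs(f[0])>2.5:break
print("contact",x,f)
v=np.array([x,z])-PV
for th in np.linspace(.04,.32,8):
    c,s=np.cos(th),np.sin(th)
    r.servo_line(tcp(PV+[c*v[0]-s*v[1],s*v[0]+c*v[1]],th),ori(th),.06)
    q=r.sense();print(round(th,2),q["contact_force"]-f0,q["clock"])
np.save("v.npy",np.r_[v,f0])
i=r.snapshot("scene")["frame"][:,:,::-1];j=r.snapshot("wrist")["frame"][:,:,::-1]
i=cv2.resize(i[150:350,200:440],None,fx=2,fy=2);cv2.imwrite("pics/lean1.png",np.hstack([i,cv2.copyMakeBorder(cv2.resize(j,(300,188)),0,212,0,0,0)]))
E
```

```text
f0 [ 0.34  -0.37   0.544]
contact 0.648 [3.877 1.027 2.833]
0.04 [0.988 0.406 0.659] 8.8583
0.08 [-0.06  -0.204  0.428] 9.25
0.12 [ 0.202  0.945 -0.084] 9.6417
0.16 [-0.198  0.536 -0.045] 10.0333
0.2 [ 0.388  0.459 -0.096] 10.425
0.24 [0.19  1.446 0.582] 10.8167
0.28 [-0.328  0.664 -0.304] 11.2083
0.32 [-0.359  0.074 -0.272] 11.6
```

View pics/lean1.png

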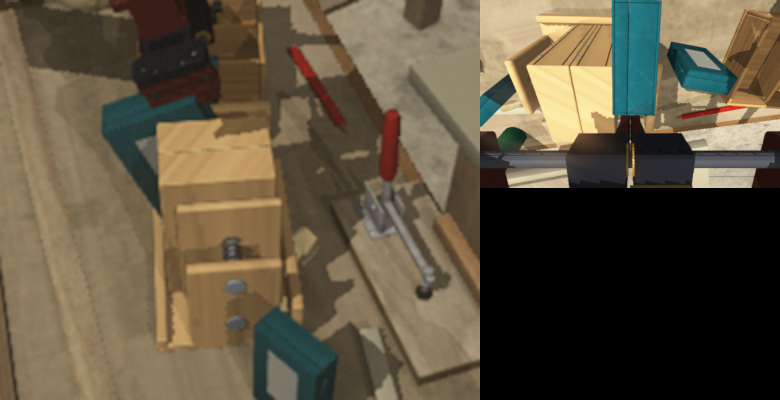

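The case (teal, at about (150,130) in the left panel) is leaning forward with its neighbours standing. In the wrist panel its back edge sits right at the fingers. I'll carry on to 0.47 rad and check the lean in the top view.

Run:
```python
from tip import *; from h import proj
import cv2
v=np.load("v.npy");f0=v[2:];v=v[:2]
for th in (.36,.4,.44,.47):
    c,s=np.cos(th),np.sin(th)
    r.servo_line(tcp(PV+[c*v[0]-s*v[1],s*v[0]+c*v[1]],th),ori(th),.05)
r.wait(.4);q=r.sense();print(q["contact_force"]-f0,q["clock"],q["tcp_pos"])
def corners(th,y=-.098):
    a=np.array([np.cos(th),np.sin(th)]);b=np.array([-np.sin(th),np.cos(th)])
    return [(p[0],y+dy,p[1]) for dy in(.0205,-.0205) for p in (PV+.17*b,PV+.17*b+.1*a)]
out=[]
for n,(u0,v0) in(("top",(270,150)),("wrist",None or (220,0))):
    S=r.snapshot(n);u=np.ascontiguousarray(S["frame"][:,:,::-1][v0:v0+(130 if n=="top" else 260),u0:u0+(130 if n=="top" else 260)])
    k=400/u.shape[0];u=cv2.resize(u,(400,400),interpolation=cv2.INTER_CUBIC)
    for th,c in((.37,(0,0,255)),(.47,(255,255,255))):
        for X in corners(th): cv2.circle(u,tuple(int(t) for t in (proj(S,X)-[u0,v0])*k),3,c,-1)
    out.append(u)
cv2.imwrite("pics/lean2.png",np.hstack(out))
```

```text
[-0.48696322  0.63302399 -0.86591996] 13.7667 [ 0.4824207  -0.09803777  0.36490272]
```

View pics/lean2.png

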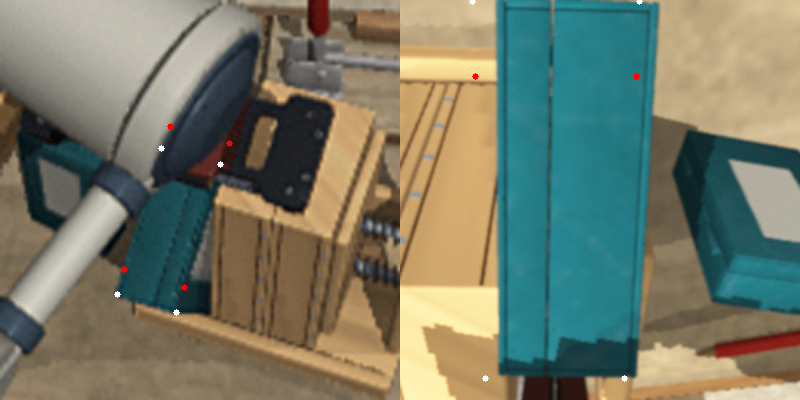

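The markers fit a lean of about 0.46 rad. The case centre is about 3 mm to the +y side of the fingers. I'll release the hook and grasp.

Run:
```python
from tip import *
import cv2
th=.47;a=np.array([np.cos(th),np.sin(th)]);b=np.array([-np.sin(th),np.cos(th)])
v=np.load("v.npy")[:2]
tip=PV+[a[0]*v[0]-a[1]*v[1],a[1]*v[0]+a[0]*v[1]]
r.servo_line(tcp(tip+.012*a,th),speed=.05)
r.servo_line(tcp(tip+.012*a+.07*b,th),speed=.2)
r.let_go()
G=lambda A,B:(lambda p:[p[0]-.163*np.sin(th),-.0955,p[1]+.163*np.cos(th)])(PV+A*a+B*b)
r.servo_line(G(.038,.17+.05),ori(th),.15)
s=r.sense();print(s["clock"],s["contact_force"])
r.servo_line(G(.038,.145),speed=.08);print(r.sense()["contact_force"])
r.grab(35);r.wait(.3)
s=r.sense();print(s["clock"],s["opening"],s["gripper_force"],s["contact_force"])
w=cv2.resize(r.snapshot("wrist")["frame"][:,:,::-1],(400,250));t=r.snapshot("scene")["frame"][:,:,::-1][130:330,200:400]
cv2.imwrite("pics/g.png",np.hstack([cv2.resize(t,(400,400)),cv2.copyMakeBorder(w,0,150,0,0,0)]))
```

```text
16.8833 [-0.35491544 -0.79614352  0.48384476]
[-0.36854265 -0.34402715  0.86357257]
19.05 0.04080765900926126 34.926000237464905 [-2.30901405  6.66807402  2.63899085]
```

View pics/g.png

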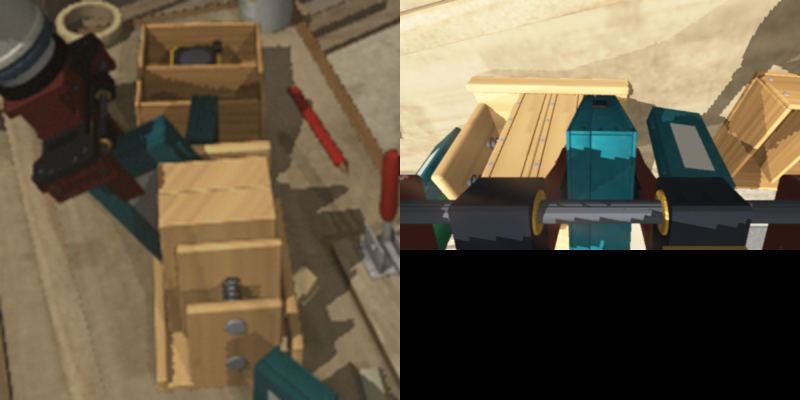

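The gripper holds the case at 40.8 mm opening. In the right panel the spine and latch are at (600,100), and both neighbours are standing. Next I'll lift it, draw it out, stand it upright and carry it above the bay.

Run:
```python
from tip import *
import cv2
np.set_printoptions(precision=3,suppress=True)
p=np.array(r.sense()["tcp_pos"])
for d,sp in(([0,0,.03],.05),([-.03,0,.10],.1),([-.06,0,.18],.12)):
    r.servo_line(p+d,speed=sp);s=r.sense();print(s["clock"],s["contact_force"],s["opening"])
try:
    r.servo_line([.44,-.0955,.50],[180,0,180],.12)
    r.servo_line([.582,.136,.50],[180,0,175],.15)
except r.IKError as e: print("IK",e)
r.wait(.5)
s=r.sense();print(s["clock"],s["contact_force"],s["tcp_pos"],s["orientation"],s["opening"])
import pickle
t=r.snapshot("top");c=r.snapshot("scene");w=r.snapshot("wrist");pickle.dump((t,c,w),open("s2.pkl","wb"))
f=lambda i,a:cv2.resize(i["frame"][:,:,::-1][a[1]:a[1]+200,a[0]:a[0]+200],(400,400))
cv2.imwrite("pics/up.png",np.hstack([f(t,(170,80)),f(c,(200,60))]))
```

```text
19.9 [-1.816  0.89  -6.353] 0.040643193012066696
20.8083 [-2.43   3.506  4.822] 0.040282517643606436
21.6667 [ 0.526  0.559 -2.937] 0.0405417257156445
24.8667 [-0.979 -0.747 -2.563] [0.582 0.136 0.5  ] [-179.997   -0.004  174.997] 0.040560663129562795
```

View pics/up.png

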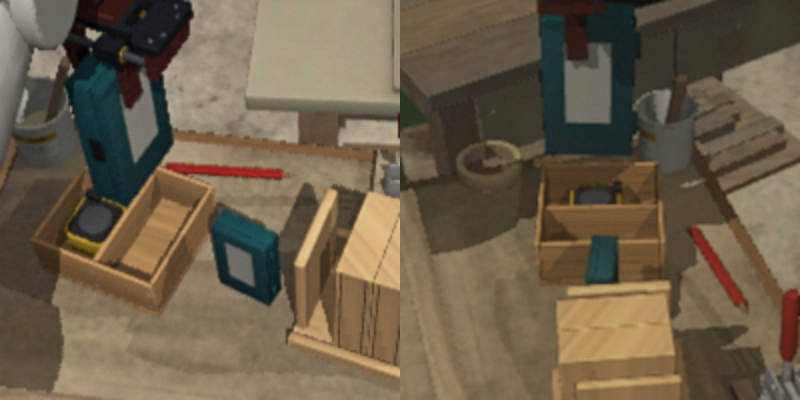

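The case hangs upright above the tote, both boxes stand, and the tape is untouched. I'll check the foot position against its expected projection.

Run:
```python
import pickle;from h import *
t,c,w=pickle.load(open("s2.pkl","rb"));np.set_printoptions(precision=1,suppress=True)
a=np.radians(-5);R=np.array([[np.cos(a),-np.sin(a)],[np.sin(a),np.cos(a)]])
for x,y in((-.05,-.0205),(.05,-.0205),(-.05,.0205)):
    X=[*(R@[x,y]+[.594,.135]),.192]
    print(x,y,"scene crop",(proj(c,X)-[200,60])*2+[400,0],"top crop",(proj(t,X)-[170,80])*2)
for n,s,o in(("scene",c,(200,60)),("top",t,(170,80))):
    m=cv2.inRange(cv2.cvtColor(s["frame"],cv2.COLOR_RGB2HSV),(85,90,25),(100,255,255))
    k=cv2.findContours(m,cv2.RETR_EXTERNAL,cv2.CHAIN_APPROX_NONE)[0]
    k=max((q for q in k if cv2.boundingRect(q)[1]<o[1]+45),key=cv2.contourArea)
    h=cv2.approxPolyDP(cv2.convexHull(k),4,True)[:,0];print(n,(h-np.array(o))*2+([400,0] if n=="scene" else [0,0]))
```

```text
-0.05 -0.0205 scene crop [550.2 152.9] top crop [128.9 199.8]
0.05 -0.0205 scene crop [636.9 151.2] top crop [174.  133.2]
-0.05 0.0205 scene crop [551.9 132.5] top crop [ 95.7 187.4]
scene [[632   4]
 [628 152]
 [546 152]
 [540  16]]
top [[ 92  50]
 [160  76]
 [170 142]
 [126 204]
 [ 96 194]
 [ 66  84]]
```

The foot agrees within about 4 mm, so I'll lower it with a force check.

Run:
```python
from tip import *
import cv2
np.set_printoptions(precision=3,suppress=True)
r.servo_line([.585,.136,.345],speed=.12);r.wait(.3)
f0=r.sense()["contact_force"];print(f0)
z=.345
while z>.306:
    z-=.003;r.servo_line([.585,.136,z],speed=.04);f=r.sense()["contact_force"]-f0
    if np.linalg.norm(f)>5:break
r.wait(.3);s=r.sense();print(z,f,s["contact_force"]-f0,s["clock"])
t=r.snapshot("top");c=r.snapshot("scene")
g=lambda i,a:cv2.resize(i["frame"][:,:,::-1][a[1]:a[1]+200,a[0]:a[0]+200],(400,400))
cv2.imwrite("pics/down.png",np.hstack([g(t,(170,80)),g(c,(200,60))]))
```

```text
[ 0.31   0.69  -3.421]
0.31499999999999995 [-6.005 -2.2   15.658] [-5.781 -2.107 16.133] 29.5583
```

View pics/down.png

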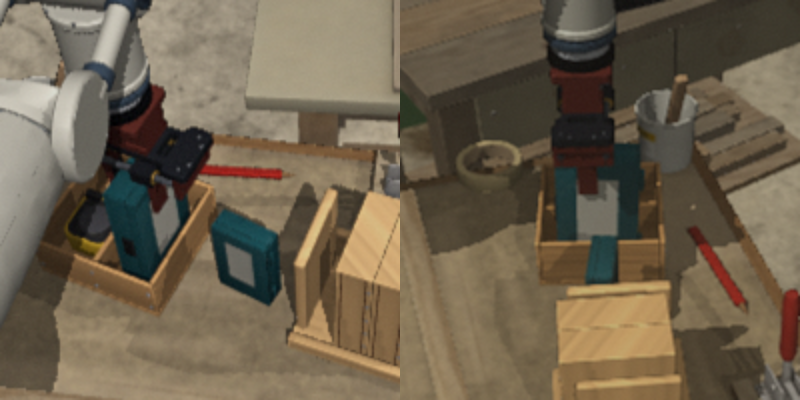

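The case stands in the empty bay: floor contact came at the expected height and the tape is undisturbed. I'll release, retreat and check.

Run:
```python
from tip import *
import cv2
r.let_go();r.servo_line([.585,.136,.46],speed=.12);r.servo_line([.42,.136,.46],speed=.2);r.wait(.5)
t=r.snapshot("top");c=r.snapshot("scene")
g=lambda i,a:cv2.resize(i["frame"][:,:,::-1][a[1]:a[1]+200,a[0]:a[0]+200],(400,400))
cv2.imwrite("pics/end.png",np.hstack([g(t,(170,100)),g(c,(200,100))]));print(r.sense()["clock"])
```

```text
33.4583
```

View pics/end.png

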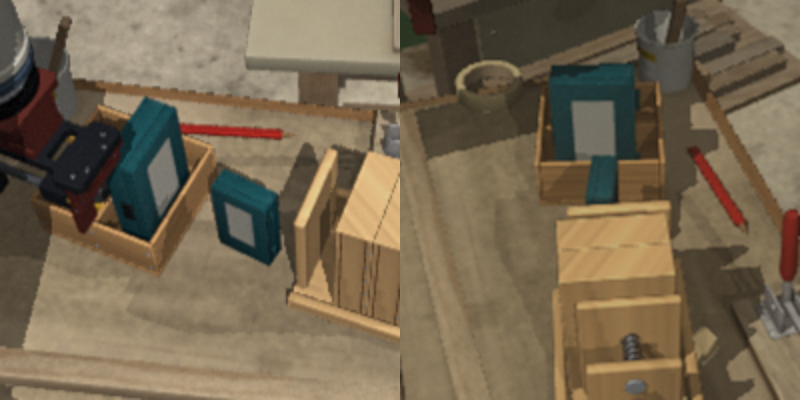

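The case stands upright and free in the bay at (150,165), the boxes stand, and the gripper is clear.

```bash
python3 -c "
from station import r
print(r.hand_in())"
```

```text
the job is handed in; nothing more can be done
None
```

The job is handed in at about 33 s of the 58 s: by the last pictures the bit case stands upright in the tote's empty bay, with both plywood boxes standing in the rack and the tape undisturbed; no verdict was returned.

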